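# Start the dry-block heater and hold its start key

### The job

Start the dry-block heater with the fingertips alone: first tip its rocker switch over by pressing the raised end fully down, then push the square key all the way down so that it stays in, and last press the round key all the way down and keep it there. Keep to that order, do not press the oblong key, and do not lift or push about the tubes, cup, bottle, jar or pen. The program finishes while a finger is still holding the round key down.

Things in the scene. Friction and masses are not known exactly. Their poses are not given: they have to be found in the camera images.
- heater: the dry-block heater, a white fixed instrument 200 (x) x 320 (y) x 80 mm high; origin at the centre of its underside on the worktop, x towards its back, y to its left, z up. Its front half is a level control deck 60 mm high with, in one row 50 mm in front of the origin, the rocker at y = +113 mm and three keys at y = +33, -35 and -103 mm; which key has which place varies. Its back half is a metal block 80 mm high with wells in which stoppered tubes stand up to 116 mm high
- rocker (a joint): angle of the rocker switch: 0 = off, its left (+y) end raised; 0.40 rad = on, the left end fully down. It has a hinge along the heater's x axis, 72 mm above the worktop, stays where it is left, and needs about 3 N at the raised end
- rocker_raised (a point): point on top of the raised left half of the black rocker plate (28 mm in x, 62 mm in y, 8 mm thick), 22 mm from the hinge and 9 mm from the end; it lies about 81 mm above the worktop when off and goes down about 9 mm with the rocker
- square_top (a point): the square key: a 30 x 30 mm, 12 mm high cap of black plastic, travelling 6 mm straight down; this point is the centre of its flat top and moves with it (76 mm above the worktop unpressed, 70 mm fully down). It has no spring but stiff sliding, about 3 N, and stays where it is pushed
- square_key (a joint): how far the square key is pushed in: 0 = out, 0.006 m = all the way down
- round_top (a point): the round key: a 36 mm diameter, 12 mm high cap of black plastic, travelling 6 mm straight down; this point is the centre of its flat top and moves with it (76 mm above the worktop unpressed, 70 mm fully down). A spring pushes it back: 1.5 N at the start of its travel, 4.5 N fully down
- round_key (a joint): how far the round key is pressed: 0 = out, 0.006 m = all the way down
- oblong_top (a point): the oblong key, not to be pressed: a 42 mm (x) by 15 mm (y), 12 mm high cap of black plastic, travelling 6 mm straight down; this point is the centre of its flat top and moves with it (76 mm above the worktop unpressed, 70 mm fully down). Sprung like the round key
- oblong_key (a joint): how far the oblong key is pressed: 0 = out, 0.006 m = all the way down
- round_unit: the fixed 54 x 54 x 4 mm white bezel plate that carries the round key; origin at the centre of its underside, on the control deck 60 mm above the worktop; axes as the heater's (x to the back, y to its left, z up)
- square_unit: the fixed 54 x 54 x 4 mm white bezel plate that carries the square key; origin at the centre of its underside, on the control deck 60 mm above the worktop; axes as the heater's (x to the back, y to its left, z up)
- oblong_unit: the fixed 54 x 54 x 4 mm white bezel plate that carries the oblong key; origin at the centre of its underside, on the control deck 60 mm above the worktop; axes as the heater's (x to the back, y to its left, z up)
- tube_05: bystander: stoppered sample tube, 17 mm wide and 80 mm long, upright in a well, its top 116 mm above the worktop; origin at the centre of its underside; loose, leave it where it stands
- tube_08: bystander: a second such sample tube in a well; origin at the centre of its underside; loose, leave it where it stands
- tube_13: bystander: a third such sample tube in a well, in the back row; origin at the centre of its underside; loose, leave it where it stands
- specimen_cup_3: bystander: specimen cup with screw lid, 64 mm diameter, 84 mm high, on the worktop to the right of the heater; origin at the centre of its underside; loose, leave it where it stands
- dropper_bottle: bystander: white dropper bottle, 28 mm diameter, 74 mm high, on the worktop to the left of the heater; origin at the centre of its underside; loose, leave it where it stands
- sample_jar: bystander: small jar with a screw cap, 34 mm diameter, 48 mm high, on the worktop to the left of the heater; origin at the centre of its underside; loose, leave it where it stands
- marker_pen: bystander: marker pen, 135 mm long (its y axis), 17 mm thick, lying in front of the heater; origin at the centre of its underside; loose, leave it where it stands

How it is judged (in metres and radians):
On the way, in this order (a step that is already met when the one before it is completed fails the run):
1. the rocker is tipped over to on (value of joint rocker above 0.33 rad), for 0.1 s.
2. the square key is pushed all the way down (value of joint square_key above 0.0045 m), for 0.1 s.
3. the round key is held down by the fingers (value of joint round_key above 0.0045 m and contact force between the fingers and round_unit above 0.5 N), for 0.2 s.
At the end, for the whole second after the job is handed in: The rocker is on (over 0.33 of 0.40 rad), the square key is down (over 4.5 of 6 mm), the fingers hold the round key down (over 4.5 of 6 mm, with more than 0.5 N), the oblong key is out, and every tube, cup, bottle, jar and pen is within 20 mm of where it stood (all of step 3 and value of joint rocker above 0.33 rad and value of joint square_key above 0.0045 m and value of joint oblong_key below 0.002 m and distance of each of tube_05, tube_08, tube_13, specimen_cup_3, dropper_bottle, sample_jar, marker_pen from where it was at the start of the episode below 0.02 m); the arm keeps its last pose, push and grip.
It fails at once if the square key is pushed in before the rocker is on (value of joint square_key above 0.003 m and value of joint rocker below 0.3 rad).
It fails at once if the round key is pressed before the rocker is on and the square key is in (value of joint round_key above 0.003 m and (value of joint rocker below 0.3 rad or value of joint square_key below 0.004 m)).
It fails at once if the oblong key is pressed (value of joint oblong_key above 0.003 m).
It fails at once if a tube, the cup, bottle, jar or pen is lifted or pushed more than 20 mm (distance of any of tube_05, tube_08, tube_13, specimen_cup_3, dropper_bottle, sample_jar, marker_pen from where it was at the start of the episode above 0.02 m).
It also fails if it takes over 38 s, if anything falls off the work surface, if the arm or the gripper's body presses on something with over 40 N, if the wrist force passes 120 N, or if a joint passes its speed limit or range.

### The arm

A 6-joint arm with a two-finger parallel gripper is mounted at the origin on a cart in front of the work surface, level with it; the furniture and walls round the work are solid. World frame = base frame: x ahead of the robot, y to its left, z up, the work surface at z = 0. Lengths are in mm, angles in rad, forces in N, time in s.
With the tool pointing down it reaches from about 275 to 750 mm from the base axis. Payload 10.2 kg.
Tool frame: the origin (TCP) lies on the front face of the gripper's body, between the roots of the fingers; the fingertips stand 73 mm ahead of it and the grasp point (between the pads) lies 54 mm ahead of it; z points along the fingers, y is the line along which they close (so a half turn about z gives the same grasp; the last joint's range is limited). The gripper opens to 85 mm and grips with 20 to 120 N. Pads are 22 mm wide; open, the fingers measure 114 mm over their backs; the gripper's body (76 mm by 85 mm) begins 54 mm behind the grasp point. The pads swing forward as they close: fully open they stand 13 mm farther back than shut.
Start: joints at [-1.415, 0.313, 1.498, -0, 1.331, -0.223], TCP at [194.136, -487.794, 303.894] pointing down, gripper open.
Joint ranges: [-2.94, 2.94], [-0.97, 2.17], [0.19, 2.56], [-1.23, 4.37], [0.02, 3.11], [-2.88, 2.88]. Speed limits (rad/s): [2.39, 2.39, 3.01, 3.14, 3.14, 3.14].

### API

Orientations are given as a unit quaternion [w, x, y, z].
In Python, from rig import * gives the robot as it stands.
- The arm moves only by the tool step_arm, never from a script. Its argument "plan" is a list of rows, each an object with "offset": the shift along the tool's x, y, z in cm, a list of three; "rot": the turn, a rotation vector about the tool's x, y, z in degrees, a list of three; "gripper": the finger opening in cm, from 0 to 8.54. In form: [{"offset": [x, y, z], "rot": [wx, wy, wz], "gripper": gripper}, ...]. A call has 1 to 12 rows; each row is the pose to reach, as a shift and turn from the pose commanded when the call began, along the tool's axes at that moment; what a row does not reach only later rows make up. A row lasts 1/10 s, in which the tool goes at most 50 mm and 8.59 degrees, less where a joint would pass 70% of its speed; a pose out of reach is approached as far as the arm can. A call with a gripper value outside its range is refused whole. The fingers move at their own pace and stop on an object; "squeeze" is the grip in N (left out, the last holds). Time passes only in rows, so rows that repeat a pose let the fingers close. It gives the time, the measured TCP pose, the force, the opening and the grip force at its end, in the units of the state.
- sense(): the state, without advancing time (a new reading comes with each control period).
- capture(name): name is "side" or "top"; returns a dict with "color" (400x640x3 uint8, red, green, blue), "depth" (400x640 float32, mm along the optical axis (not along the pixel's ray), 0 where there is no reading), "vertical_fov" (degrees; the focal length in pixels is half the picture's height over the tangent of half this angle, whatever the lens; pixels are square), "cx", "cy" (the principal point, pixels), "rvec" (rotation vector, rad) and "tvec" (3), from world to camera coordinates, as OpenCV has them. Camera axes: x right, y down, z forward; pixel columns grow to the right and rows downward; lengths in mm; the calibration is good to about 2 mm. A picture is of the moment at which its call begins.
- finish_job(): hands the job in; it is judged then, once.
The state is a dict: "time_s": time; "joints": joint angles; "dq": joint speeds; "tau": joint torques, N m; "eef_pos": TCP position; "ee_rot": TCP orientation; "force": force on the tool from outside, world axes, zero at the start; "wrist_torque": the same for the moment, N m; "grip_width": opening from 0.0 (shut) to 1.0 (fully open); "grip_force": force on a finger pad.
Only numpy, scipy, OpenCV 4.12 (cv2) and the standard library are available. Lean on these libraries where they do the work, as an engineer would, in place of code of your own. Each camera call takes 0.05 s, during which the arm holds its last target. There are 200 camera calls.

## Working session

There is one attempt and no reset: what is moved stays moved. The work goes in short steps, Python scripts to look and compute and a tool call to move; the robot and the scene stay as the last step left them, time stands still between calls to the robot, and variables do not carry over. Pictures are saved under pics/ and viewed, at most 10 in all, crops included, and the job is handed in when it is done.

Besides the shell and the picture viewer there is one more tool, called after ">>>" in YAML: its name, and indented under it one key for each argument. step_arm: Moves the arm, as the interface text tells. Its arguments: {"type":"object","properties":{"plan":{"type":"array"},"squeeze":{"type":"number"}},"required":["plan"]}

```bash
mkdir -p pics; cat > h.py <<'E'
from rig import *
import numpy as np, cv2
from scipy.spatial.transform import Rotation as R
def cloud(c):
    f=200/np.tan(np.radians(c["vertical_fov"])/2); d=c["depth"]
    v,u=np.mgrid[:400,:640]
    P=np.stack([(u-c["cx"])*d/f,(v-c["cy"])*d/f,d],-1)
    M=cv2.Rodrigues(np.array(c["rvec"],float))[0]
    W=(P-np.array(c["tvec"]).ravel())@M; W[d==0]=np.nan
    return W
E
python3 - <<'E'
from h import *
s=sense();print(s)
for n in("top","side"):
    c=capture(n);W=cloud(c);np.savez("pics/"+n,W=W,color=c["color"]);cv2.imwrite(f"pics/{n}.png",c["color"][...,::-1])
    print(n,{k:c[k] for k in c if k not in("color","depth")})
E
```

```text
{'time_s': 0.0, 'joints': array([-1.41541359e+00,  3.13464352e-01,  1.49845363e+00,  4.18542332e-06,
        1.33098738e+00, -2.23407936e-01]), 'dq': array([ 6.04881862e-04,  5.88066765e-04,  9.45293131e-04, -3.92390974e-07,
       -8.25978651e-04, -6.95765207e-05]), 'tau': array([ 1.08610355e-03, -4.12255955e+01, -2.59737754e+01, -3.12392706e-05,
        4.18748052e-03,  4.14469559e-05]), 'eef_pos': array([ 194.10259235, -487.62106059,  303.32143834]), 'ee_rot': array([-6.55904695e-04,  9.82118134e-01,  1.88264547e-01,  2.43513066e-05]), 'force': array([-0.67685055, -0.4079019 ,  0.33273493]), 'wrist_torque': array([-0.01680252, -0.00747244, -0.00409793]), 'grip_force': 0.0, 'grip_width': 1.0015177266193043}
top {'vertical_fov': 52.96063265355448, 'cx': 313.0479409030624, 'cy': 200.01566264251704, 'rvec': array([ 2.13863247, -2.17786458,  0.16538218]), 'tvec': array([  66.43576539,  567.17256617, 1068.94916249])}
side {'vertical_fov': 45.5374579186729, 'cx': 319.8805205370032, 'cy': 196.97487991378927, 'rvec': array([ 0.3805976 , -2.71190473,  1.23501949]), 'tvec': array([ 559.77042574,  132.34944451, 1038.77333584])}
```

View pics/top.png

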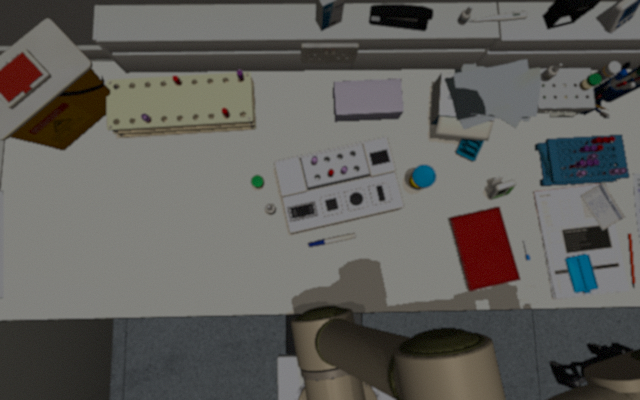

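View pics/side.png

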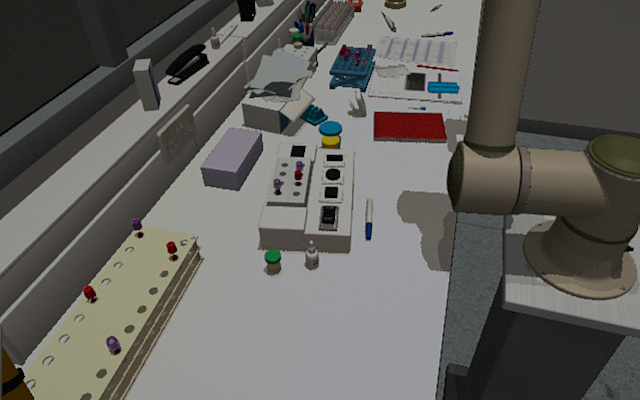

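The top view shows the rocker at about (302,211), square key (332,204), round key (357,198) and oblong key (381,193). The side view shows the same row: rocker (329,217), square (331,192), round (333,174), oblong (335,158). The pen lies in front, with the bottle and jar on the left and the cup on the right.

```bash
python3 - <<'E'
from h import *
for n,pts in(("top",[(302,211),(332,204),(357,198),(381,193)]),("side",[(329,217),(331,192),(333,174),(335,158)])):
    z=np.load(f"pics/{n}.npz");W=z["W"];g=z["color"].max(-1)
    C=[]
    for (u,v) in pts:
        r=11
        sl=np.s_[v-r:v+r+1,u-r:u+r+1]
        m=(g[sl]<75).astype(np.uint8); k,l=cv2.connectedComponents(m)
        best=max(range(1,k),key=lambda i:(l==i).sum()) 
        p=W[sl][l==best];p=p[np.abs(p[:,2]-74)<14]
        lo,hi=np.nanpercentile(p,[3,97],axis=0)
        C.append((lo+hi)/2);print(n,len(p),np.nanmean(p,0).round(1),C[-1].round(1),(hi-lo).round(1))
    C=np.array(C)
    a=np.polyfit([113,33,-35,-103],C,1);print("slope/intercept",a.round(4),np.degrees(np.arctan2(-a[0,0],a[0,1])))
# heater deck plane points for pose
W=np.load("pics/top.npz")["W"];m=(np.abs(W[...,2]-60)<6)
v,u=np.where(m);k=(u>270)&(u<410)&(v>130)&(v<240)
print(np.nanmedian(W[v[k],u[k]],0), k.sum(), cv2.minAreaRect(W[v[k],u[k],:2].astype(np.float32)))
m=W[...,2]>55;v,u=np.where(m);k=(u>265)&(u<404)&(v>136)&(v<240)
print(cv2.minAreaRect(W[v[k],u[k],:2].astype(np.float32)))
for n,(u,v) in dict(pen=(332,240),bottle=(270,209),jar=(257,182)).items(): print(n,W[v,u])
s=sense();Rt=R.from_quat(np.roll(s["ee_rot"],-1)).as_matrix();print(Rt.round(4))
E
```

```text
top 254 [535.8  86.3  75.6] [536.7  86.   73.2] [34.1 54.5 18.8]
top 110 [551.    8.8  75.7] [551.7   9.1  75.4] [26.8 26.5  7. ]
top 125 [565.5 -57.4  75.2] [565.3 -57.3  73. ] [29.5 28.7 12.1]
top 81 [ 578.8 -123.9   74.8] [ 579.3 -124.3   73.1] [37.9 16.4 11.3]
slope/intercept [[-1.969000e-01  9.733000e-01  3.400000e-03]
 [ 5.586443e+02 -2.356150e+01  7.367010e+01]] 11.438412728922001
side 254 [536.5  90.   77.7] [537.5  86.7  72.9] [33.2 60.3 23.2]
side 138 [552.   12.6  76. ] [552.3  10.1  73.7] [26.8 27.6 13.5]
side 137 [565.8 -52.9  76.4] [566.  -55.2  74.4] [29.3 28.2 12.2]
side 96 [ 579.7 -121.6   74.6] [ 580.2 -122.7   73.4] [36.6 16.2 12.9]
slope/intercept [[-1.982000e-01  9.682000e-01 -3.600000e-03]
 [ 5.593822e+02 -2.221220e+01  7.359060e+01]] 11.567197792917614
[561.33972899 -27.82985359  60.14099796] 3703 ((600.2982177734375, 1.474884033203125), (194.91978454589844, 354.0477600097656), 11.953117370605469)
((602.1160888671875, 6.517364501953125), (200.56541442871094, 363.61572265625), 11.953116416931152)
pen [458.404572     5.12319644  14.3713819 ]
bottle [542.6246748  172.58305682  62.33569802]
jar [619.51068482 209.16412198  47.88550766]
[[ 9.291e-01  3.698e-01 -2.000e-04]
 [ 3.698e-01 -9.291e-01  1.100e-03]
 [ 2.000e-04 -1.100e-03 -1.000e+00]]
```

>>> step_arm:
  plan:
    - {"offset": [53.5,-43.4,5],"rot": [0,0,10.2],"gripper": 0}
    - {"offset": [53.5,-43.4,5],"rot": [0,0,10.2],"gripper": 0}
    - {"offset": [53.5,-43.4,5],"rot": [0,0,10.2],"gripper": 0}
    - {"offset": [53.5,-43.4,5],"rot": [0,0,10.2],"gripper": 0}
    - {"offset": [53.5,-43.4,5],"rot": [0,0,10.2],"gripper": 0}
    - {"offset": [53.5,-43.4,5],"rot": [0,0,10.2],"gripper": 0}
    - {"offset": [53.5,-43.4,5],"rot": [0,0,10.2],"gripper": 0}
    - {"offset": [53.5,-43.4,5],"rot": [0,0,10.2],"gripper": 0}
    - {"offset": [53.5,-43.4,5],"rot": [0,0,10.2],"gripper": 0}
    - {"offset": [53.5,-43.4,5],"rot": [0,0,10.2],"gripper": 0}
    - {"offset": [53.5,-43.4,5],"rot": [0,0,10.2],"gripper": 0}
    - {"offset": [53.5,-43.4,5],"rot": [0,0,10.2],"gripper": 0}
  squeeze: 40

```text
time_s: 1.3
eef_pos: [487.1, 36.5, 260.2]
ee_rot: [0.0, 0.995, 0.1, -0.0]
force: [-0.2, -0.5, 0.8]
grip_width: -0.003
grip_force: 0.0
```

>>> step_arm:
  plan:
    - {"offset": [5,-6,4],"rot": [0,0,0],"gripper": 0}
    - {"offset": [5,-6,4],"rot": [0,0,0],"gripper": 0}
    - {"offset": [5,-6,4],"rot": [0,0,0],"gripper": 0}
    - {"offset": [5,-6,4],"rot": [0,0,0],"gripper": 0}
    - {"offset": [5,-6,4],"rot": [0,0,0],"gripper": 0}

```text
time_s: 1.8
eef_pos: [523.5, 102.3, 221.0]
ee_rot: [0.0, 0.995, 0.1, 0.0]
force: [0.6, -0.2, -0.0]
grip_width: -0.0
grip_force: 0.0
```

```bash
cat > go.py <<'E'
from h import *
import sys
t=np.array(eval(sys.argv[1]),float);s=sense();Rt=R.from_quat(np.roll(s["ee_rot"],-1))
print(s["time_s"],s["eef_pos"].round(1),s["force"].round(1),"cm:",(Rt.inv().apply(t-s["eef_pos"])/10).round(2))
c=capture("side");print(Rt.as_matrix().round(3).tolist())
im=c["color"][120:280,240:440,::-1];cv2.imwrite(f"pics/{sys.argv[2]}.png",cv2.resize(im,None,fx=3,fy=3,interpolation=cv2.INTER_CUBIC))
E
python3 go.py 531,113,170 a
```

```text
1.8 [523.5 102.3 221. ] [ 0.6 -0.2 -0. ] cm: [ 0.95 -0.9   5.1 ]
[[0.98, 0.199, 0.001], [0.199, -0.98, -0.0], [0.001, 0.0, -1.0]]
```

View pics/a.png

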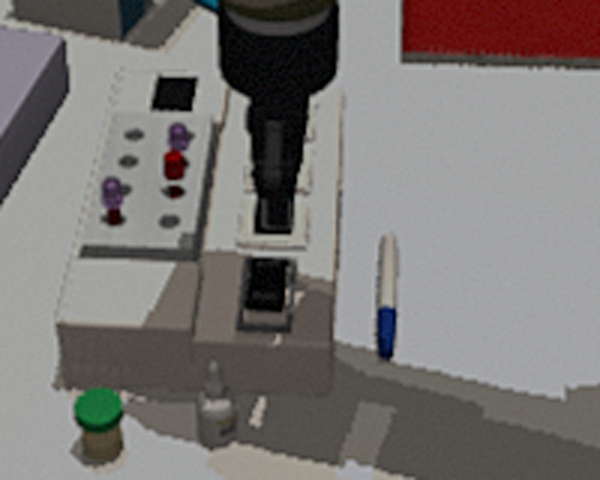

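The crop shows the shut fingers above the deck, tips at about (275,225) in the crop, with the rocker at (268,285). Next I move over the raised end and lower.

>>> step_arm:
  plan:
    - {"offset": [0.95,-0.9,2],"rot": [0,0,0],"gripper": 0}
    - {"offset": [0.95,-0.9,4],"rot": [0,0,0],"gripper": 0}
    - {"offset": [0.95,-0.9,5.0],"rot": [0,0,0],"gripper": 0}
    - {"offset": [0.95,-0.9,5.8],"rot": [0,0,0],"gripper": 0}
    - {"offset": [0.95,-0.9,5.8],"rot": [0,0,0],"gripper": 0}
    - {"offset": [0.95,-0.9,5.8],"rot": [0,0,0],"gripper": 0}

```text
time_s: 2.45
eef_pos: [531.3, 113.6, 163.2]
ee_rot: [0.0, 0.995, 0.1, 0.001]
force: [-0.1, 0.1, -0.5]
grip_width: -0.001
grip_force: 0.0
```

```bash
python3 go.py 531,113,150 b
```

```text
2.45 [531.3 113.6 163.2] [-0.1  0.1 -0.5] cm: [-0.04  0.05  1.32]
[[0.98, 0.199, 0.001], [0.199, -0.98, -0.0], [0.001, 0.0, -1.0]]
```

View pics/b.png

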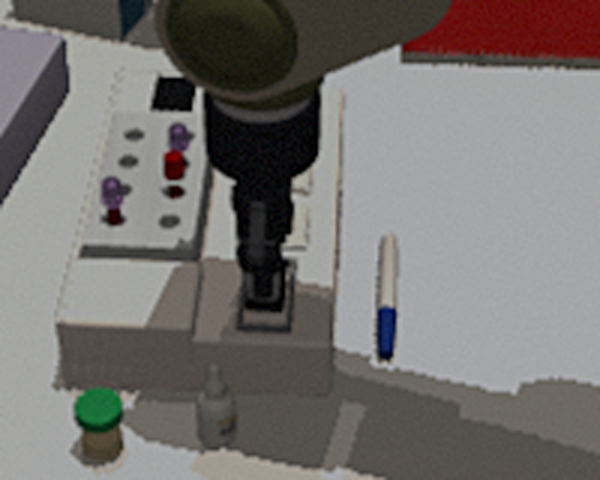

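The tips are at crop (265,290), over the raised end. Now pressing.

>>> step_arm:
  plan:
    - {"offset": [0,0,0.5],"rot": [0,0,0],"gripper": 0}
    - {"offset": [0,0,0.9],"rot": [0,0,0],"gripper": 0}
    - {"offset": [0,0,1.2],"rot": [0,0,0],"gripper": 0}
    - {"offset": [0,0,1.5],"rot": [0,0,0],"gripper": 0}
    - {"offset": [0,0,1.5],"rot": [0,0,0],"gripper": 0}
    - {"offset": [0,0,1.5],"rot": [0,0,0],"gripper": 0}

```text
time_s: 3.1
eef_pos: [531.0, 113.7, 147.3]
ee_rot: [0.0, 0.995, 0.1, -0.0]
force: [-0.5, 0.1, -0.7]
grip_width: -0.003
grip_force: 0.0
```

>>> step_arm:
  plan:
    - {"offset": [0,0,0.1],"rot": [0,0,0],"gripper": 0}
    - {"offset": [0,0,0.2],"rot": [0,0,0],"gripper": 0}
    - {"offset": [0,0,0.3],"rot": [0,0,0],"gripper": 0}
    - {"offset": [0,0,0.3],"rot": [0,0,0],"gripper": 0}

```text
time_s: 3.5
eef_pos: [531.0, 113.8, 144.8]
ee_rot: [0.0, 0.995, 0.1, -0.0]
force: [-2.1, -0.5, 6.2]
grip_width: -0.003
grip_force: 2.9
```

>>> step_arm:
  plan:
    - {"offset": [0,0,0.1],"rot": [0,0,0],"gripper": 0}
    - {"offset": [0,0,0.2],"rot": [0,0,0],"gripper": 0}
    - {"offset": [0,0,0.3],"rot": [0,0,0],"gripper": 0}
    - {"offset": [0,0,0.3],"rot": [0,0,0],"gripper": 0}

```text
time_s: 3.9
eef_pos: [531.3, 113.7, 144.0]
ee_rot: [0.0, 0.995, 0.1, 0.001]
force: [-11.3, -2.0, 27.1]
grip_width: -0.002
grip_force: 13.3
```

It is bottomed at about 27 N with the tips about 71 mm up. I lift and look.

>>> step_arm:
  plan:
    - {"offset": [0,0,-2],"rot": [0,0,0],"gripper": 0}
    - {"offset": [0,0,-5],"rot": [0,0,0],"gripper": 0}
    - {"offset": [0,6,-6],"rot": [0,0,0],"gripper": 0}
    - {"offset": [0,10.5,-6],"rot": [0,0,0],"gripper": 0}
    - {"offset": [0,10.5,-6],"rot": [0,0,0],"gripper": 0}
    - {"offset": [0,10.5,-6],"rot": [0,0,0],"gripper": 0}

```text
time_s: 4.5
eef_pos: [552.0, 9.8, 201.1]
ee_rot: [-0.0, 0.995, 0.099, -0.0]
force: [-0.7, 0.7, 0.0]
grip_width: -0.002
grip_force: 0.0
```

```bash
python3 go.py 552,9.5,155 c; python3 - <<'E'
from h import *
c=capture("side");W=cloud(c);g=c["color"].max(-1)
o=np.array([536.6,87.2]);ey=np.array([-.199,.98])
Q=W[...,:2]-o; r=Q@ey; x=Q@np.array([.98,.199])
m=(abs(x)<8)&(W[...,2]>50)&(W[...,2]<95)
for a in range(-28,32,8):
    k=m&(abs(r-a)<4);print(a,k.sum(),np.nanmedian(W[k][:,2]) if k.any() else None)
E
```

```text
4.5 [552.    9.8 201.1] [-0.7  0.7  0. ] cm: [-0.01  0.03  4.61]
[[0.98, 0.197, -0.0], [0.197, -0.98, 0.0], [-0.0, -0.0, -1.0]]
-28 17 84.26522522752762
-20 20 83.71174873209972
-12 23 81.34117313019195
-4 22 79.6817066552543
4 18 77.63327713701034
12 27 76.53641238603578
20 20 74.93090855920816
28 36 71.94831025696456
```

View pics/c.png

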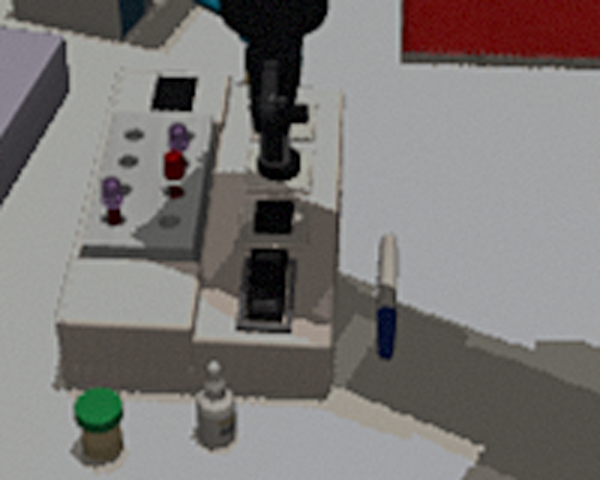

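The rocker at crop (267,285) now slopes down to the left by about 0.2 rad, so it is on. The fingers are above the square key at (273,217). Pressing the square key.

>>> step_arm:
  plan:
    - {"offset": [0,0,2.5],"rot": [0,0,0],"gripper": 0}
    - {"offset": [0,0,4.5],"rot": [0,0,0],"gripper": 0}
    - {"offset": [0,0,5],"rot": [0,0,0],"gripper": 0}
    - {"offset": [0,0,5.3],"rot": [0,0,0],"gripper": 0}
    - {"offset": [0,0,5.6],"rot": [0,0,0],"gripper": 0}
    - {"offset": [0,0,5.8],"rot": [0,0,0],"gripper": 0}
    - {"offset": [0,0,5.8],"rot": [0,0,0],"gripper": 0}
    - {"offset": [0,0,5.8],"rot": [0,0,0],"gripper": 0}

```text
time_s: 5.4
eef_pos: [552.3, 10.9, 143.9]
ee_rot: [0.0, 0.995, 0.1, 0.001]
force: [0.6, 2.3, 2.8]
grip_width: -0.0
grip_force: 1.1
```

>>> step_arm:
  plan:
    - {"offset": [0,0,0.1],"rot": [0,0,0],"gripper": 0}
    - {"offset": [0,0,0.2],"rot": [0,0,0],"gripper": 0}
    - {"offset": [0,0,0.3],"rot": [0,0,0],"gripper": 0}
    - {"offset": [0,0,0.3],"rot": [0,0,0],"gripper": 0}

```text
time_s: 5.8
eef_pos: [552.3, 10.9, 142.5]
ee_rot: [0.0, 0.995, 0.1, 0.001]
force: [-6.9, 2.7, 19.6]
grip_width: 0.001
grip_force: 9.9
```

Bottomed. Lift, move over the round key and check.

>>> step_arm:
  plan:
    - {"offset": [0,0,-2],"rot": [0,0,0],"gripper": 0}
    - {"offset": [0,0,-4],"rot": [0,0,0],"gripper": 0}
    - {"offset": [0,4,-4],"rot": [0,0,0],"gripper": 0}
    - {"offset": [0,6.8,-4],"rot": [0,0,0],"gripper": 0}
    - {"offset": [0,6.8,-4],"rot": [0,0,0],"gripper": 0}
    - {"offset": [0,6.8,-4],"rot": [0,0,0],"gripper": 0}

```text
time_s: 6.4
eef_pos: [565.3, -55.9, 180.1]
ee_rot: [-0.0, 0.995, 0.1, -0.0]
force: [-0.2, 0.0, -0.1]
grip_width: 0.001
grip_force: 0.0
```

```bash
python3 go.py 565.6,-56.5,150 d;  python3 - <<'E'
from h import *
c=capture("side");W=cloud(c)
for nm,o in(("square",(552,9.5)),("rockL",(532.5,109))):
    k=(np.hypot(W[...,0]-o[0],W[...,1]-o[1])<9)&(W[...,2]<95);print(nm,k.sum(),np.median(W[k][:,2]))
E
```

```text
6.4 [565.3 -55.9 180.1] [-0.2  0.  -0.1] cm: [0.02 0.06 3.01]
[[0.98, 0.198, -0.001], [0.198, -0.98, 0.0], [-0.001, -0.0, -1.0]]
square 33 71.8571019142641
rockL 56 73.85732584106319
```

View pics/d.png

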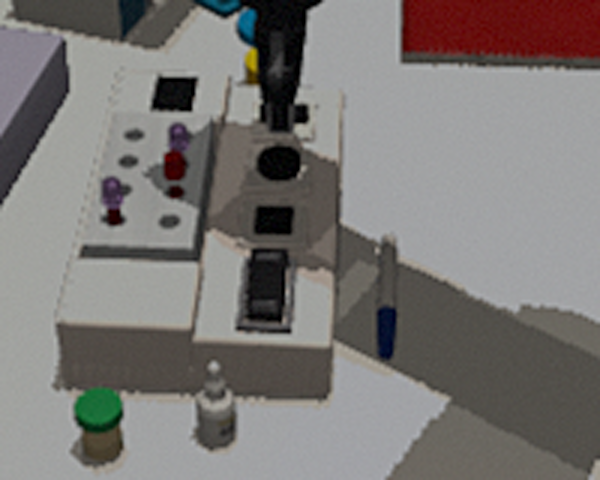

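The square key at crop (274,220) has gone down to about 71 mm, and the rocker's left end is still down. The round key at (279,162) is free under the fingers. Pressing it and holding.

>>> step_arm:
  plan:
    - {"offset": [0,0,2.0],"rot": [0,0,0],"gripper": 0}
    - {"offset": [0,0,2.8],"rot": [0,0,0],"gripper": 0}
    - {"offset": [0,0,3.2],"rot": [0,0,0],"gripper": 0}
    - {"offset": [0,0,3.5],"rot": [0,0,0],"gripper": 0}
    - {"offset": [0,0,3.8],"rot": [0,0,0],"gripper": 0}
    - {"offset": [0,0,4.0],"rot": [0,0,0],"gripper": 0}
    - {"offset": [0,0,4.0],"rot": [0,0,0],"gripper": 0}
    - {"offset": [0,0,4.0],"rot": [0,0,0],"gripper": 0}
    - {"offset": [0,0,4.0],"rot": [0,0,0],"gripper": 0}
    - {"offset": [0,0,4.0],"rot": [0,0,0],"gripper": 0}

```text
time_s: 7.5
eef_pos: [565.7, -55.4, 142.4]
ee_rot: [0.0, 0.995, 0.1, 0.0]
force: [-8.0, 3.7, 17.0]
grip_width: -0.002
grip_force: 8.5
```

The key is bottomed with 17 N, and the tips are about 69.5 mm up. Handing in.

```bash
python3 -c "
from rig import *
s=sense();print(s['force'],s['eef_pos']);print(finish_job())"
```

```text
[-8.00329221  3.65315116 16.97207599] [565.69341046 -55.37555905 142.44183181]
the job is handed in; nothing more can be done
None
```

I handed the job in at about 7.5 s with the rocker on, the square key in and the round key held down at about 17 N; the oblong key and the loose items were not touched, and the judge returned no verdict.

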